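Level a flanged shaft in vee blocks and present it to the inspection camera

TASK

The flanged shaft lies aslant on the table because its square flange is bigger than its rod: lay it in the pair of vee blocks so that it rests level in both grooves with its middle between the blocks, and let it go. Then take it by its middle from there and hold it in the air in front of the inspection camera, level and in line with the lens, with the flange face towards the lens, centred on it and 60 mm away, and finish while still holding it there. Do not touch the camera, and leave the other things on the table where they are.

Things in the scene. Friction and masses are not known exactly. Their poses are not given: they have to be found in the camera images.
- flanged_shaft: loose aluminium shaft, 0.12 kg: round rod, 14 mm diameter, with a square flange plate 40 x 40 x 6 mm on one end. Origin on the axis at the centre of mass (grip here); x along the axis to the flange: plain end at -115 mm, flange from +90 to +96 mm. It starts on the table sloping by 3.6 degrees, flange end higher and roughly away from the robot, origin 14 mm above the table
- flange_face (a point): centre of the outer face of the shaft's flange, at x = +96 mm on the shaft's axis; axes as the shaft's (x points out of the face)
- vee_fixture: fixed pair of steel vee blocks on a dark bar 150 x 56 x 8 mm. Origin on the table under the middle; x along the grooves. Blocks 45 mm long, 40 mm wide, centred at x = -50 and +50 mm, tops 42 mm above the table, 55 mm gap between them for fingers. Grooves 26 mm wide; a seated shaft's axis is 38.6 mm above the table. Shaft may lie either way round, origin within 15 mm of the middle
- inspection_camera: fixed inspection camera on a bench stand: dark base plate 100 x 80 mm, steel post 297 mm tall, grey housing 60 x 44 x 44 mm, black and grey lens barrel of 36 to 40 mm diameter facing the robot's side. Origin on the table, 60 mm behind the lens front; x points from the lens into the camera, level (against its line of sight); z up
- lens (a point): centre of the front of the camera's lens, 250 mm above the table; axes as the camera's: x points into the camera, so the part is presented at x = -60 mm from here (the shaft's x along this x)
- vial: bystander: small clear screw-cap vial, 21 mm diameter, 52 mm tall, standing; origin at its foot
- adapter: bystander: small grey metal coaxial adapter, 14 x 32 x 14 mm, lying; origin at its underside
- puck: bystander: small cream disc, 25 mm diameter, 9 mm tall; origin at its underside

How it is judged (in metres and radians):
On the way:
1. the shaft rests level in both vee grooves, released, its middle between the blocks (x of flanged_shaft in the frame of vee_fixture between -0.017 and 0.017 m and y of flanged_shaft in the frame of vee_fixture between -0.004 and 0.004 m and z of flanged_shaft in the frame of vee_fixture between 0.0356 and 0.0416 m and angle between the x axis of flanged_shaft and the x axis of vee_fixture, either way round below 0.04 rad and angle between flanged_shaft's own x axis and vertical between 1.5408 and 1.6008 rad and contact force between flanged_shaft and the fingers below 0.1 N and contact force between flanged_shaft and vee_fixture above 0.3 N and linear speed of flanged_shaft below 0.02 m/s), for 0.2 s.
At the end, for the whole second after the job is handed in: the gripper alone holds the shaft still in the air; flange face towards the lens, 40 to 80 mm in front of it, its centre within 12 mm of the lens axis sideways and in height; shaft level within 2.6 degrees and in line with the lens axis within 5 degrees (x of flange_face in the frame of lens between -0.08 and -0.04 m and y of flange_face in the frame of lens between -0.012 and 0.012 m and z of flange_face in the frame of lens between -0.012 and 0.012 m and x of flanged_shaft in the frame of lens below -0.12 m and angle between the x axis of flanged_shaft and the x axis of inspection_camera, either way round below 0.09 rad and angle between flanged_shaft's own x axis and vertical between 1.5258 and 1.6158 rad and contact force between flanged_shaft and the fingers above 1 N and contact force between flanged_shaft and vee_fixture below 0.1 N and contact force between flanged_shaft and inspection_camera below 0.1 N and linear speed of flanged_shaft below 0.02 m/s and angular speed of flanged_shaft below 0.2 rad/s); the arm keeps its last pose, push and grip.
It fails at once if the camera is touched (contact force between inspection_camera and anything else above 0.5 N).
It fails at once if a bystander is moved by more than 30 mm (distance of any of vial, adapter, puck from where it was at the start of the episode above 0.03 m).
It also fails if it takes over 48 s, if anything falls off the work surface, if the arm or the gripper's body presses on something with over 40 N, if the wrist force passes 120 N, or if a joint passes its speed limit or range.

ROBOT

A 7-joint arm with a two-finger parallel gripper is mounted at the origin on the work surface; the furniture and walls round the work are solid. World frame = base frame: x ahead of the robot, y to its left, z up, the work surface at z = 0. Lengths are in m, angles in degrees, forces in N, time in s.
With the tool pointing down it reaches from about 0.35 to 0.9 m from the base axis. Payload 19.9 kg.
Tool frame: the origin (TCP) lies midway between the tips of the shut fingers; the grasp point (between the pads) lies ctrl.pinch_z behind it (ctrl.pinch_z is the distance from the TCP to the grasp point, in m); z points along the fingers, y is the line along which they close (so a half turn about z gives the same grasp; the last joint's range is limited). The gripper opens to 85 mm and grips with 20 to 120 N. Pads are 22 mm wide; open, the fingers measure 114 mm over their backs; the gripper's body (76 mm by 85 mm) begins 54 mm behind the grasp point. The pads swing forward as they close: fully open they stand 13 mm farther back than shut.
Start: joints at [71.992, 23.915, -0.59, 92.452, 0.269, 63.638, -3.037], TCP at [0.168, -0.602, 0.231] pointing down, gripper open.
Joint ranges: [-161.28, 161.28], [-22.2, 115.67], [-73.04, 71.86], [3.21, 147.25], [-68.34, 248.33], [10.77, 114.83], [-161.83, 161.83]. Speed limits (degrees/s): [108.29, 108.29, 136.94, 136.94, 172.46, 172.46, 172.46].

INTERFACE

Orientations are given as a 3x3 rotation matrix whose columns are the frame's x, y, z axes.
In Python, from plant import readout, capture, get_calibration, ctrl gives the robot as it stands.
- The arm moves only by the tool move_arm, never from a script. Its argument "rows" is a list of rows, each a list of 3 entries, a list of its own where there are three numbers: the shift along the tool's x, y, z in mm, then the turn about the tool's z in rad, then the opening, from -1 (shut) to 1 (fully open). In form: [[[tx, ty, tz], twist, grip], ...]. A call has 1 to 5 rows; each row shifts and turns the commanded pose from where the row before left it, along the tool's axes as they then stand; what a row does not reach is not made up. A row lasts 1/12 s, in which the tool goes at most 41.7 mm and 7.16 degrees, less where a joint would pass 70% of its speed; a pose out of reach is approached as far as the arm can. A call with a gripper value outside its range is refused whole. The fingers move at their own pace and stop on an object; "squeeze" is the grip in N (left out, the last holds). Time passes only in rows, so rows that do not move let the fingers close. It gives the time, the measured TCP pose, the force, the opening and the grip force at its end, in the units of the state.
- readout.observe(): the state, without advancing time (a new reading comes with each control period).
- capture(name): name is "scene" or "top" or "wrist"; returns the picture (400x640x3 uint8, red, green, blue); there is no depth.
- get_calibration(name): a dict with "fx", "fy", "cx", "cy" (pixels), "extrinsics" (4x4, takes a point from world to camera coordinates); the wrist camera has in their place "tool_from_camera" (4x4, takes a point from camera to tool coordinates, whose origin is the TCP and whose axes are the flange's). Camera axes: x right, y down, z forward; pixel columns grow to the right and rows downward; lengths in m; the calibration is good to about 2 mm. A picture is of the moment at which its call begins: read the wrist's pose just before it. get_calibration takes no time and is no camera call.
- ctrl.close_job(): hands the job in; it is judged then, once.
The state is a dict: "time": time; "joint_pos": joint angles; "joint_vel": joint speeds; "tau": joint torques, N m; "eef_pos": TCP position; "orientation": TCP orientation; "contact_force": force on the tool from outside, world axes, zero at the start; "moment": the same for the moment, N m; "grip_width": finger opening in m; "grip_force": force on a finger pad.
Only numpy, scipy, OpenCV 4.12 (cv2) and the standard library are available. Lean on these libraries where they do the work, as an engineer would, in place of code of your own. Each camera call takes 0.05 s, during which the arm holds its last target. There are 200 camera calls.

## Working session

There is one attempt and no reset: what is moved stays moved. The work goes in short steps, Python scripts to look and compute and a tool call to move; the robot and the scene stay as the last step left them, time stands still between calls to the robot, and variables do not carry over. Pictures are saved under pics/ and viewed, at most 10 in all, crops included, and the job is handed in when it is done.

Besides the shell and the picture viewer there is one more tool, called as name([rows], argument=value, ...), one row to a line, values as JSON. move_arm: Moves the arm, as the interface text tells. Its arguments: {"type":"object","properties":{"rows":{"type":"array"},"squeeze":{"type":"number"}},"required":["rows"]}

```bash
mkdir -p pics; python3 - <<'E'
from plant import readout, capture, get_calibration, ctrl
import cv2, numpy as np
np.set_printoptions(precision=4,suppress=True)
s=readout.observe(); print(s['time'],s['eef_pos'],s['orientation'],s['grip_width'],ctrl.pinch_z)
for n in('scene','top'):
    im=capture(n); cv2.imwrite(f'pics/{n}0.png',im[...,::-1]); c=get_calibration(n); print(n,c['fx'],c['fy'],c['cx'],c['cy']);print(np.array(c['extrinsics']))
print(np.array(get_calibration('wrist')['tool_from_camera']))
E
```

```text
0.0 [ 0.1683 -0.6016  0.2307] [[ 0.963   0.2694 -0.0004]
 [ 0.2694 -0.963   0.0011]
 [-0.0001 -0.0012 -1.    ]] 0.08573416806956068 0.0187
scene 390.2541439598784 390.2541439598784 318.8667434560814 201.72950745146417
[[ 0.1871  0.9822  0.0161  0.0156]
 [ 0.6239 -0.1062 -0.7742 -0.2238]
 [-0.7588  0.1548 -0.6327  1.4243]
 [ 0.      0.      0.      1.    ]]
top 437.2908751697259 437.2908751697259 318.28958661654895 202.0892836197654
[[-0.0186 -0.9998  0.0116 -0.1358]
 [-0.983   0.0161 -0.1831  0.5937]
 [ 0.1829 -0.0148 -0.983   1.1733]
 [ 0.      0.      0.      1.    ]]
[[ 0.0003 -0.9617 -0.2741  0.0688]
 [ 1.      0.0005 -0.0005  0.0014]
 [ 0.0007 -0.2741  0.9617 -0.1416]
 [ 0.      0.      0.      1.    ]]
```

View pics/scene0.png

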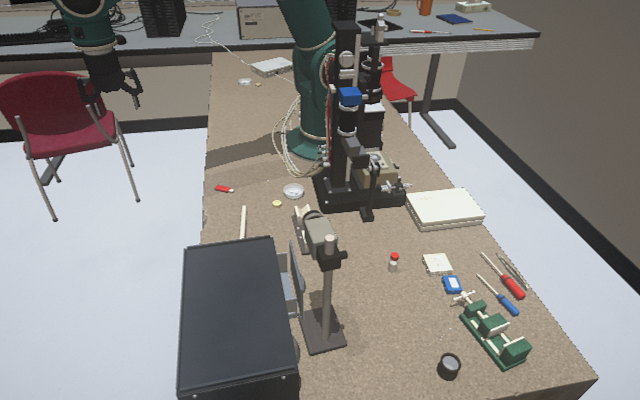

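View pics/top0.png

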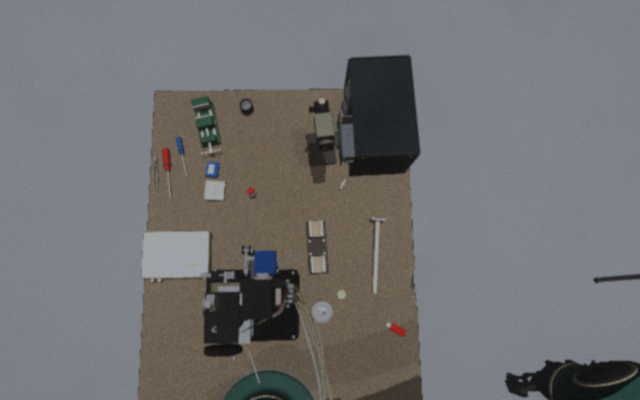

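The scene view shows the shaft near (243,220), the camera at (320,230) and its base at (322,330). In the top view the shaft runs from (375,293) to its flange at (378,219). The vee fixture is at (317,246), the camera at (322,130), the puck at (341,294), the adapter at (343,184) and the vial at (252,192). I'll zoom in next and measure.

```bash
cat > h.py <<'E'
import numpy as np, cv2
from plant import readout, capture, get_calibration, ctrl
np.set_printoptions(precision=4,suppress=True)
def ray(name,uv):
    c=get_calibration(name);E=np.array(c['extrinsics'])
    d=np.array([(uv[0]-c['cx'])/c['fx'],(uv[1]-c['cy'])/c['fy'],1.])
    return -E[:3,:3].T@E[:3,3],E[:3,:3].T@d
def onz(name,uv,z):
    o,d=ray(name,uv); return o+d*(z-o[2])/d[2]
def proj(name,p):
    c=get_calibration(name);E=np.array(c['extrinsics']);q=E[:3,:3]@np.array(p)+E[:3,3]
    return np.array([c['fx']*q[0]/q[2]+c['cx'],c['fy']*q[1]/q[2]+c['cy']])
def wray(uv,s):
    c=get_calibration('wrist');T=np.array(c['tool_from_camera']);R=np.array(s['orientation'])
    d=np.array([(uv[0]-c['cx'])/c['fx'],(uv[1]-c['cy'])/c['fy'],1.])
    return R@T[:3,3]+s['eef_pos'],R@T[:3,:3]@d
def wonz(uv,z,s):
    o,d=wray(uv,s); return o+d*(z-o[2])/d[2]
E
python3 - <<'E'
from h import *
im=cv2.imread('pics/top0.png')
a=cv2.resize(im[85:305,290:420],None,fx=2.7,fy=2.7,interpolation=cv2.INTER_CUBIC)
b=cv2.resize(cv2.imread('pics/scene0.png')[190:360,200:360],None,fx=2.7,fy=2.7,interpolation=cv2.INTER_CUBIC)
o=np.zeros((600,800,3),np.uint8);o[:a.shape[0],:a.shape[1]]=a;o[:b.shape[0],360:360+b.shape[1]]=b
cv2.imwrite('pics/z.png',o)
for n,uv,z in(('plain',(375.5,293),.007),('flange',(378,219),.02),('vee',(317,246),.008),('puck',(341,294.5),.009),('vial',(252,192),.05),('adap',(343,184),.014),('lens?',(322,113),.25),('lens?',(324,150),.25)):
    print(n,onz('top',uv,z))
E
```

```text
plain [ 0.3371 -0.3033  0.007 ]
flange [ 0.5456 -0.3176  0.02  ]
vee [ 0.4721 -0.1409  0.008 ]
puck [ 0.3348 -0.2058  0.009 ]
vial [0.6244 0.0408 0.05  ]
adap [ 0.6517 -0.2203  0.014 ]
lens? [ 0.777  -0.1565  0.25  ]
lens? [ 0.6826 -0.1594  0.25  ]
```

View pics/z.png

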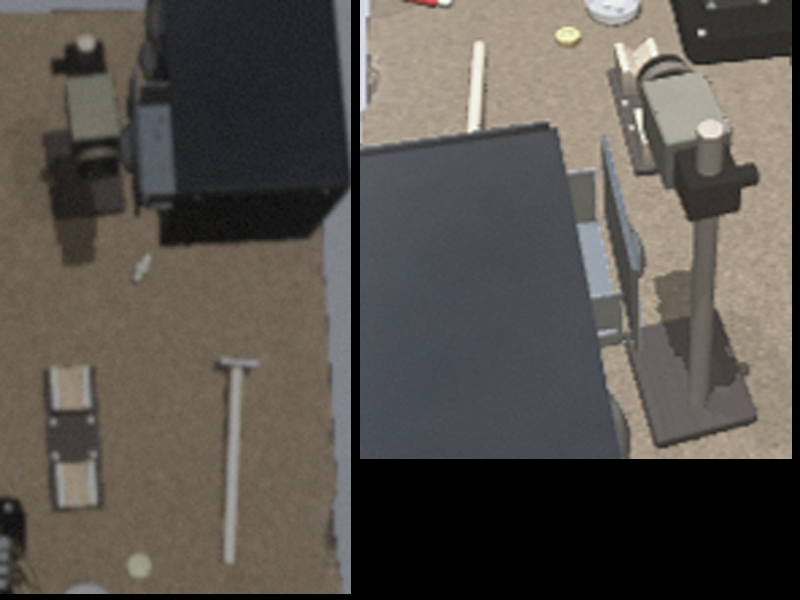

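The zoomed crop shows the flange edge-on at top px (378,220), the plain end at (375,293) and the lens front near (326,150). A tall microscope stands left of the vee fixture, so I'll check its height and the arm clearance.

```bash
python3 - <<'E'
from h import *
def tri(a,b):
    o1,d1=ray('top',a);o2,d2=ray('scene',b)
    t=np.linalg.lstsq(np.c_[d1,-d2],o2-o1,rcond=None)[0]
    p,q=o1+d1*t[0],o2+d2*t[1]; return (p+q)/2,np.linalg.norm(p-q)
print('campos',ray('top',(0,0))[0],ray('scene',(0,0))[0])
print('blue',tri((265,262),(348,97)))
print('knob?',tri((248,250),(380,20)))
print('scene tower foot',onz('scene',(345,203),0),onz('scene',(405,200),0),onz('scene',(315,195),0))
print('top mic',[onz('top',p,0) for p in((300,270),(298,340),(205,345))])
f=lambda x,y:(290+x/2.7,85+y/2.7)
print('post top',tri(f(86,43),(200+(710-360)/2.7,190+128/2.7)))
for z in(.25,.272): print('housing', [onz('top',f(*p),z)[:2] for p in((67,78),(111,73),(75,142),(119,138),(98,177),(76,165),(119,160))])
print('base corners',[onz('top',f(*p),.01)[:2] for p in((45,133),(54,217),(124,210))])
print('lens proj',proj('top',(.69,-.16,.25)),proj('scene',(.69,-.16,.25)))
print('vee corners',[onz('top',f(*p),.042)[:2] for p in((46,367),(94,365),(53,510),(102,507))])
print('vee',[onz('top',f(*p),.0386)[:2] for p in((70,366),(78,508))])
print('table edges',onz('top',(412,300),0))
E
```

```text
campos [ 0.3665 -0.128   1.2636] [ 1.2174 -0.2596  0.7276]
blue (array([ 0.4117, -0.0312,  0.3533]), np.float64(0.0033668872860639))
knob? (array([ 0.4298, -0.0014,  0.5179]), np.float64(0.035151546756138845))
scene tower foot [ 0.3635 -0.0069  0.    ] [0.3799 0.1731 0.    ] [ 0.3115 -0.087   0.    ]
top mic [array([ 0.4052, -0.0912,  0.    ]), array([ 0.2133, -0.0835,  0.    ]), array([0.2052, 0.1734, 0.    ])]
post top (array([ 0.789 , -0.1546,  0.2953]), np.float64(0.001823984210770022))
housing [array([ 0.775 , -0.1389]), array([ 0.7792, -0.1789]), array([ 0.7142, -0.145 ]), array([ 0.7173, -0.1846]), array([ 0.6812, -0.1649]), array([ 0.6926, -0.1455]), array([ 0.6967, -0.1841])]
housing [array([ 0.7661, -0.1386]), array([ 0.7703, -0.1778]), array([ 0.7066, -0.1446]), array([ 0.7097, -0.1834]), array([ 0.6743, -0.1641]), array([ 0.6855, -0.1451]), array([ 0.6895, -0.1829])]
base corners [array([ 0.8074, -0.1159]), array([ 0.7108, -0.1244]), array([ 0.7175, -0.2014])]
lens proj [324.1714 147.0664] [314.2465 218.1084]
vee corners [array([ 0.5403, -0.1137]), array([ 0.5416, -0.1639]), array([ 0.3929, -0.1188]), array([ 0.395 , -0.1689])]
vee [array([ 0.5414, -0.1388]), array([ 0.3945, -0.1444])]
table edges [ 0.3156 -0.4069  0.    ]
```

move_arm([
  [[32,-18.5,0],0,1],
  [[32,-18.5,0],0,1],
  [[32,-18.5,0],0,1],
  [[32,-18.5,0],0,1],
  [[32,-18.5,0],0,1],
])

```text
time: 0.52
eef_pos: [0.2984, -0.4681, 0.2311]
orientation: [[0.963, 0.269, -0.0], [0.269, -0.963, 0.0], [-0.0, -0.0, -1.0]]
contact_force: [0.4, -0.2, 0.1]
grip_width: 0.0854
grip_force: 0.0
```

move_arm([
  [[32,-18.5,0],0,1],
  [[32,-18.5,0],0,1],
  [[32,-18.5,0],0,1],
  [[32,-18.5,0],0,1],
  [[32,-18.5,0],0,1],
])

```text
time: 0.93
eef_pos: [0.4275, -0.3359, 0.2312]
orientation: [[0.963, 0.269, -0.0], [0.269, -0.963, 0.0], [-0.0, -0.0, -1.0]]
contact_force: [0.3, -0.6, 0.5]
grip_width: 0.0853
grip_force: 0.0
```

move_arm([
  [[32,-18.5,0],0,1],
  [[0,0,0],0.11,1],
  [[0,0,0],0.11,1],
  [[0,0,0],0.11,1],
  [[0,0,0],0,1],
])

```text
time: 1.35
eef_pos: [0.4525, -0.3108, 0.231]
orientation: [[0.998, -0.062, -0.001], [-0.062, -0.998, 0.0], [-0.001, -0.0, -1.0]]
contact_force: [0.3, -0.5, -1.0]
grip_width: 0.0856
grip_force: 0.0
```

```bash
python3 - <<'E'
from h import *
s=readout.observe(); im=capture('wrist'); cv2.imwrite('pics/w1.png',im[...,::-1])
import pickle; pickle.dump(s,open('s1.pkl','wb')); print(s)
E
```

```text
{'time': 1.35, 'joint_pos': array([ 38.5915,  16.4602,  -8.7963, 103.1758,   2.8541,  60.6141,
       -64.8344]), 'joint_vel': array([ 1.2644,  0.0836, -1.2468, -0.0497,  0.5896,  0.106 , 11.9403]), 'tau': array([ -1.3069, -72.0235,  -1.0851, -42.3027,  -0.1955,  -0.0169,
        -3.8761]), 'eef_pos': array([ 0.4525, -0.3108,  0.231 ]), 'orientation': array([[ 0.998 , -0.0625, -0.0006],
       [-0.0625, -0.998 ,  0.0003],
       [-0.0006, -0.0002, -1.    ]]), 'contact_force': array([ 0.2962, -0.5299, -0.9858]), 'moment': array([ 0.0017, -0.0233,  0.0076]), 'grip_force': 0.0, 'grip_width': 0.0856291332545379}
```

View pics/w1.png

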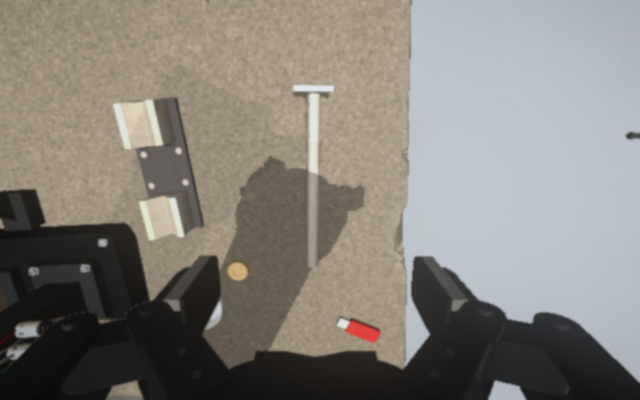

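The wrist view shows the rod from (312,267) to (314,95), with the flange at (313,89). The vee blocks are around (140,123) and (165,215), and the puck is at (237,270).

```bash
python3 - <<'E'
from h import *; import pickle
s=pickle.load(open('s1.pkl','rb')); im=cv2.imread('pics/w1.png').astype(int)
g=im.min(2)
for r in(105,130,150,185,220,255,262):
    row=g[r,290:340]; th=(row[15:30].max()+np.median(row[:10]))/2; k=np.where(row>th)[0]; k=k[(k>10)&(k<40)]; print(r,290+k.min(),290+k.max())
col=g[230:290,310:315].mean(1); print('end',230+np.argmin(np.diff(col)))
for p,z in(((312.3,267.5),.007),((314,105),.018),((312.5,255),.008),((313,90),.04)): print(p,wonz(p,z,s))
# vee: bright bands (tops of blocks/groove faces)
hsv=cv2.cvtColor(im.astype(np.uint8),cv2.COLOR_BGR2HSV)
m=((hsv[...,2]>150)&(hsv[...,1]<110)).astype(np.uint8); m[:, :100]=0; m[:,205:]=0; m[:90]=0; m[245:]=0
m=cv2.morphologyEx(m,cv2.MORPH_CLOSE,np.ones((5,5)))
n,l,st,c=cv2.connectedComponentsWithStats(m)
for i in range(1,n):
    if st[i,4]>80:
        ys,xs=np.where(l==i); b=cv2.boxPoints(cv2.minAreaRect(np.c_[xs,ys].astype(np.float32)))
        print(st[i],[tuple(np.round(wonz(q,.042,s)[:2],4)) for q in b], b.round().tolist())
E
python3 -c "
import cv2
im=cv2.imread('pics/w1.png')[85:250,100:215]; cv2.imwrite('pics/w1z.png',cv2.resize(im,None,fx=3.6,fy=3.6,interpolation=cv2.INTER_CUBIC))"
```

```text
105 310 317
130 309 317
150 309 317
185 309 316
220 308 316
255 308 329
262 308 329
end 267
(312.3, 267.5) [ 0.3348 -0.301   0.007 ]
(314, 105) [ 0.5281 -0.3154  0.018 ]
(312.5, 255) [ 0.3522 -0.3024  0.008 ]
(313, 90) [ 0.5417 -0.3154  0.04  ]
[  100    90   105   155 10153] [(np.float64(0.5544), np.float64(-0.1096)), (np.float64(0.5481), np.float64(-0.2101)), (np.float64(0.3886), np.float64(-0.1849)), (np.float64(0.3957), np.float64(-0.0702))] [[100.0, 90.0], [204.0, 90.0], [204.0, 244.0], [100.0, 244.0]]
[189 229  16  16 191] [(np.float64(0.4071), np.float64(-0.1714)), (np.float64(0.4061), np.float64(-0.1877)), (np.float64(0.3886), np.float64(-0.1849)), (np.float64(0.3897), np.float64(-0.1684))] [[189.0, 229.0], [204.0, 229.0], [204.0, 244.0], [189.0, 244.0]]
```

View pics/w1z.png

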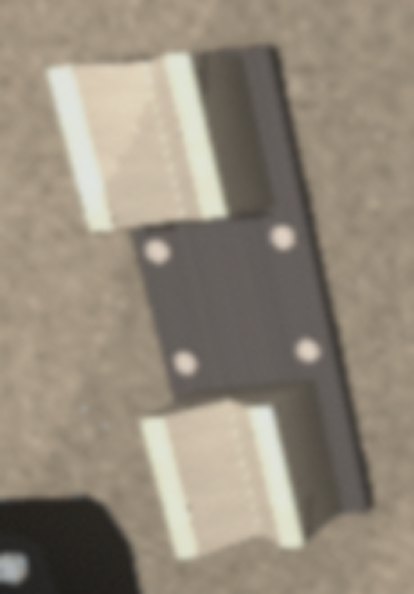

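The blocks' white top strips give their corners in the crop: the far block spans (48,68) to (226,215), the near block (142,420) to (303,545).

```bash
python3 - <<'E'
from h import *; import pickle
s=pickle.load(open('s1.pkl','rb'))
P=np.array([wonz((100+x/3.6,85+y/3.6),.042,s)[:2] for x,y in((48,68),(188,53),(92,230),(226,215),(142,420),(270,406),(180,558),(303,545))])
print(P); print('mid',P.mean(0)); f=P[:4].mean(0);n=P[4:].mean(0); print('len',np.linalg.norm(f-n),'yaw',np.degrees(np.arctan2(*(f-n)[::-1])))
print('widths',[np.linalg.norm(P[i]-P[i+1]) for i in(0,2,4,6)])
E
```

```text
[[ 0.5409 -0.1195]
 [ 0.5424 -0.1583]
 [ 0.497  -0.1217]
 [ 0.4988 -0.1603]
 [ 0.4411 -0.124 ]
 [ 0.443  -0.1625]
 [ 0.397  -0.1263]
 [ 0.3989 -0.1646]]
mid [ 0.4699 -0.1422]
len 0.09987773801299214 yaw 2.54154643589318
widths [np.float64(0.038815962973953934), np.float64(0.03860528615627258), np.float64(0.0385748955103563), np.float64(0.03833487008335004)]
```

move_arm([
  [[-2,-1,35],0.0115,1],
  [[0,0,40],0,1],
  [[0,0,40],0,1],
  [[0,0,40],0,1],
  [[0,0,25],0,1],
])

```text
time: 1.82
eef_pos: [0.4491, -0.3091, 0.0477]
orientation: [[0.998, -0.064, -0.003], [-0.064, -0.998, 0.002], [-0.003, -0.002, -1.0]]
contact_force: [-0.4, 0.2, 0.6]
grip_width: 0.0852
grip_force: 0.0
```

move_arm([
  [[0,0,30],0.01,1],
  [[0,0,10],0,1],
  [[0,0,0],0,1],
])

```text
time: 2.07
eef_pos: [0.4493, -0.3091, 0.0092]
orientation: [[0.997, -0.076, -0.003], [-0.076, -0.997, 0.002], [-0.004, -0.002, -1.0]]
contact_force: [-0.3, 1.1, -0.7]
grip_width: 0.0855
grip_force: 0.0
```

move_arm([
  [[0,0,4],0,-1],
  [[0,0,0],0,-1],
  [[0,0,0],0,-1],
  [[0,0,0],0,-1],
  [[0,0,0],0,-1],
], squeeze=50)

```text
time: 2.48
eef_pos: [0.451, -0.3103, 0.0082]
orientation: [[0.997, -0.078, 0.001], [-0.078, -0.997, -0.001], [0.001, 0.001, -1.0]]
contact_force: [1.1, 0.2, 0.5]
grip_width: 0.0255
grip_force: 0.0
```

move_arm([
  [[0,0,0],0,-1],
  [[0,0,0],0,-1],
  [[0,0,0],0,-1],
  [[0,0,0],0,-1],
  [[0,0,0],0,-1],
])

```text
time: 2.9
eef_pos: [0.4509, -0.3101, 0.008]
orientation: [[0.997, -0.078, 0.001], [-0.078, -0.997, -0.0], [0.001, 0.0, -1.0]]
contact_force: [-1.8, 1.2, 9.3]
grip_width: 0.0119
grip_force: 48.7
```

move_arm([
  [[0,0,-10],0,-1],
  [[0,0,-25],0,-1],
  [[0,0,-35],0,-1],
  [[0,0,-30],0,-1],
  [[0,0,0],0,-1],
])

```text
time: 3.32
eef_pos: [0.4528, -0.3114, 0.1133]
orientation: [[0.997, -0.079, 0.006], [-0.079, -0.997, -0.004], [0.007, 0.004, -1.0]]
contact_force: [1.3, -0.5, -1.1]
grip_width: 0.0117
grip_force: 49.1
```

```bash
python3 - <<'E'
from h import *
s=readout.observe(); im=capture('wrist');sc=capture('scene'); 
a=im[60:400,150:480]; b=cv2.resize(sc[150:290,180:330],None,fx=2.4,fy=2.4)
o=np.zeros((340,720,3),np.uint8);o[:,:330]=a;o[:336,340:700]=b;cv2.imwrite('pics/w2.png',o[...,::-1])
print(s['eef_pos'],s['contact_force'],s['moment'],s['grip_width'],s['grip_force'])
E
```

```text
[ 0.4528 -0.3114  0.1133] [ 1.3106 -0.4589 -1.0725] [-0.0443 -0.0964 -0.0592] 0.011732388853811575 49.10674452781677
```

View pics/w2.png

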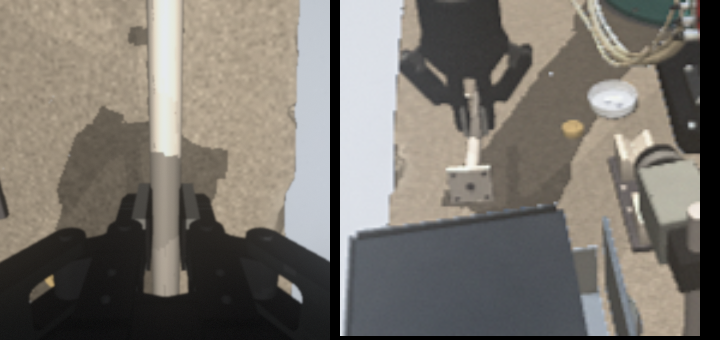

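move_arm([
  [[1.5,-35,0],0,-1],
  [[1.5,-35,0],0,-1],
  [[1.5,-35,0],0,-1],
  [[0,-35,0],-0.03,-1],
  [[0,-30,0],-0.09,-1],
])

```text
time: 3.83
eef_pos: [0.4668, -0.1382, 0.1063]
orientation: [[0.999, 0.042, -0.002], [0.042, -0.999, 0.001], [-0.002, -0.001, -1.0]]
contact_force: [0.3, 0.2, -1.1]
grip_width: 0.0119
grip_force: 49.1
```

```bash
python3 - <<'E'
from h import *
o,d=ray('scene',(234.2,227.5)); print('before flange', o+d*(.548-o[0])/d[0])
s=readout.observe();print(s['eef_pos'],s['orientation'],s['contact_force'],s['joint_pos']); sc=capture('scene');w=capture('wrist')
o=np.zeros((400,800,3),np.uint8);o[:336,:384]=cv2.resize(sc[120:260,230:390],None,fx=2.4,fy=2.4);o[:,400:]=w[:,120:520];cv2.imwrite('pics/w3.png',o[...,::-1])
E
```

```text
before flange [ 0.548  -0.3172  0.1207]
[ 0.4668 -0.1382  0.1063] [[ 0.9991  0.0425 -0.0018]
 [ 0.0425 -0.9991  0.0009]
 [-0.0018 -0.001  -1.    ]] [ 0.2764  0.2326 -1.092 ] [ 23.8689  20.3142 -12.8745 117.4752   6.4744  42.9769 -80.5503]
```

View pics/w3.png

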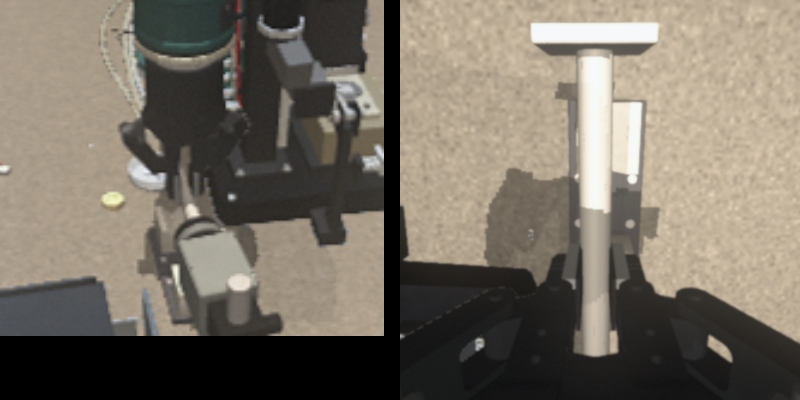

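The shaft is held level above the fixture and in line with the grooves. The flange is at wrist px (315,36) and nothing is touching.

move_arm([
  [[4,4,10],0,-1],
  [[0,0,20],0,-1],
  [[0,0,20],0,-1],
  [[0,0,10],0,-1],
  [[0,0,0],0,-1],
])

```text
time: 4.35
eef_pos: [0.4701, -0.1451, 0.0445]
orientation: [[0.999, 0.04, -0.004], [0.04, -0.999, 0.001], [-0.004, -0.001, -1.0]]
contact_force: [-0.8, 0.5, -1.8]
grip_width: 0.0117
grip_force: 49.2
```

move_arm([
  [[1,-3,3],0,-1],
  [[0,0,4],0,-1],
  [[0,0,0],0,-1],
  [[0,0,0],0,-1],
])

```text
time: 4.68
eef_pos: [0.4728, -0.1416, 0.0407]
orientation: [[0.999, 0.041, 0.001], [0.041, -0.999, -0.0], [0.001, 0.0, -1.0]]
contact_force: [0.5, 0.6, -0.9]
grip_width: 0.0116
grip_force: 49.2
```

move_arm([
  [[-1,0,3],0,-1],
  [[0,0,2],0,-1],
  [[0,0,0],0,-1],
  [[0,0,0],0,-1],
])

```text
time: 5.02
eef_pos: [0.4718, -0.1415, 0.0355]
orientation: [[0.999, 0.041, 0.0], [0.041, -0.999, 0.0], [0.0, -0.0, -1.0]]
contact_force: [1.9, 2.6, 4.4]
grip_width: 0.0121
grip_force: 49.8
```

move_arm([
  [[0,0,0.5],0,-1],
  [[0,0,0],0,-0.4],
  [[0,0,0],0,-0.3],
  [[0,0,0],0,0],
  [[0,0,0],0,0.3],
])

```text
time: 5.43
eef_pos: [0.4715, -0.1417, 0.0347]
orientation: [[0.999, 0.041, -0.0], [0.041, -0.999, 0.0], [-0.0, -0.0, -1.0]]
contact_force: [-0.5, 0.7, 0.2]
grip_width: 0.0531
grip_force: 0.0
```

move_arm([
  [[0,0,0],0,0.3],
  [[0,0,0],0,0.3],
  [[0,0,0],0,0.3],
  [[0,0,0],0,0.3],
  [[0,0,0],0,0.3],
])

```text
time: 5.85
eef_pos: [0.4716, -0.1416, 0.0348]
orientation: [[0.999, 0.041, -0.0], [0.041, -0.999, 0.0], [-0.0, -0.0, -1.0]]
contact_force: [0.1, -1.5, -0.7]
grip_width: 0.0555
grip_force: 0.0
```

```bash
python3 - <<'E'
from h import *
s=readout.observe();print(s['eef_pos'],s['contact_force'],s['grip_width'],s['grip_force']); sc=capture('scene');w=capture('wrist');t=capture('top')
o=np.zeros((600,800,3),np.uint8);o[:336,:384]=cv2.resize(sc[120:260,230:390],None,fx=2.4,fy=2.4);o[:400,400:]=w[:,120:520];o[340:590,:360]=cv2.resize(t[180:305,280:400],(360,250),interpolation=2)if 0 else cv2.resize(t[200:300,260:404],(360,250),interpolation=2)
cv2.imwrite('pics/w4.png',o[...,::-1])
E
```

```text
[ 0.4716 -0.1416  0.0348] [ 0.0577 -1.4527 -0.6518] 0.05553115077338158 0.0
```

View pics/w4.png

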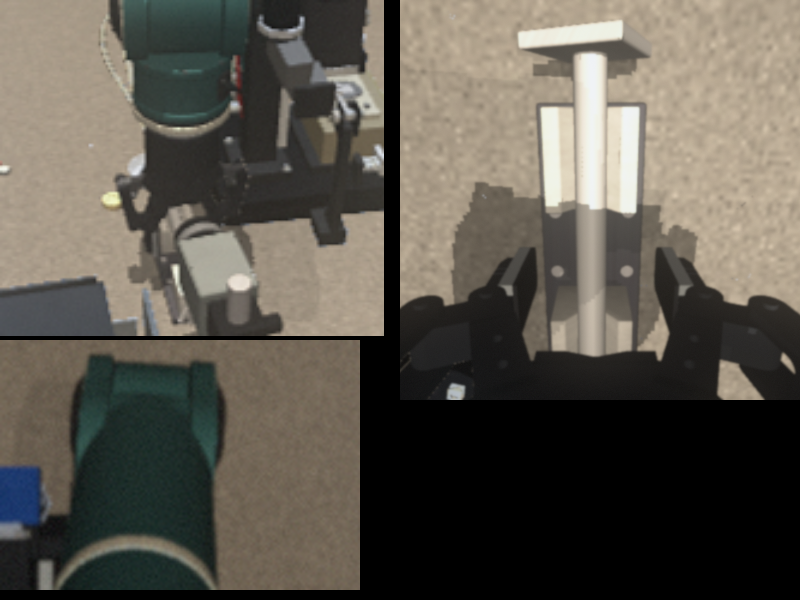

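The shaft sits centred in both grooves. The rod meets the flange at wrist px (311,54), and the far bar end is at row 103. I'll check its position along the groove.

```bash
python3 - <<'E'
from h import *
s=readout.observe()
j=wonz((311,54),.0456,s);b=wonz((312,105),.042,s);print(j,b, 'origin x ',j[0]-.09, 'in fixture via block end', (j[0]-b[0])+.0725-.09)
for q in ((311,54),(312,150),(313,230)): print(wonz(q,.0456,s))
E
```

```text
[ 0.5612 -0.1377  0.0456] [ 0.5432 -0.1387  0.042 ] origin x  0.47123980726598835 in fixture via block end 0.0005519585384435449
[ 0.5612 -0.1377  0.0456]
[ 0.5258 -0.1394  0.0456]
[ 0.4916 -0.1412  0.0456]
```

move_arm([
  [[0,0,7],-0.006,0.3],
  [[0,0,7],0,0.3],
  [[0,0,0],0,0],
  [[0,0,0],0,-1],
  [[0,0,0],0,-1],
], squeeze=60)

```text
time: 6.42
eef_pos: [0.4715, -0.1415, 0.0206]
orientation: [[0.999, 0.047, -0.0], [0.047, -0.999, 0.0], [-0.0, -0.0, -1.0]]
contact_force: [-0.5, -0.3, 0.1]
grip_width: 0.0196
grip_force: 0.0
```

move_arm([
  [[0,0,0],0,-1],
  [[0,0,0],0,-1],
  [[0,0,0],0,-1],
  [[0,0,0],0,-1],
  [[0,0,0],0,-1],
])

```text
time: 6.83
eef_pos: [0.4719, -0.1405, 0.021]
orientation: [[0.999, 0.048, 0.0], [0.048, -0.999, 0.001], [0.0, -0.001, -1.0]]
contact_force: [0.7, 7.5, 2.1]
grip_width: 0.0119
grip_force: 58.4
```

move_arm([
  [[0,0,-10],0,-1],
  [[0,0,-25],0,-1],
  [[0,0,-40],0,-1],
  [[0,0,-40],0,-1],
  [[0,0,-40],0,-1],
])

```text
time: 7.25
eef_pos: [0.471, -0.1415, 0.1782]
orientation: [[0.999, 0.047, -0.0], [0.047, -0.999, 0.0], [-0.0, -0.0, -1.0]]
contact_force: [0.3, -0.1, -1.7]
grip_width: 0.0118
grip_force: 58.5
```

move_arm([
  [[0,0,-40],0,-1],
  [[0,0,-16],0,-1],
  [[0,0,0],-0.025,-1],
  [[0,0,0],-0.025,-1],
  [[0,0,0],0,-1],
])

```text
time: 7.67
eef_pos: [0.4709, -0.1416, 0.231]
orientation: [[0.995, 0.099, -0.001], [0.099, -0.995, 0.0], [-0.001, -0.0, -1.0]]
contact_force: [-1.1, -0.2, -1.7]
grip_width: 0.0121
grip_force: 58.5
```

```bash
python3 - <<'E'
from h import *
s=readout.observe();R=np.array(s['orientation']);p=np.array(s['eef_pos']);print(p,R,s['contact_force'],s['grip_width'])
print('todo mm', R.T@(np.array([.5365,-.1802,.2324])-p)*1e3, 'yaw',np.arctan2(R[1,0],R[0,0]))
sc=capture('scene');w=capture('wrist');t=capture('top')
o=np.zeros((600,800,3),np.uint8);o[:336,:384]=cv2.resize(sc[120:260,230:390],None,fx=2.4,fy=2.4);o[:400,400:]=w[:,120:520]
o[340:600,:364]=cv2.resize(t[80:210,250:432],None,fx=2,fy=2)
cv2.imwrite('pics/w5.png',o[...,::-1])
E
```

```text
[ 0.4709 -0.1416  0.231 ] [[ 0.9951  0.0994 -0.0012]
 [ 0.0994 -0.9951  0.0003]
 [-0.0012 -0.0004 -1.    ]] [-1.0751 -0.219  -1.6733] 0.012060918241134493
todo mm [61.3903 44.9534 -1.4501] yaw 0.09952536078823417
```

View pics/w5.png

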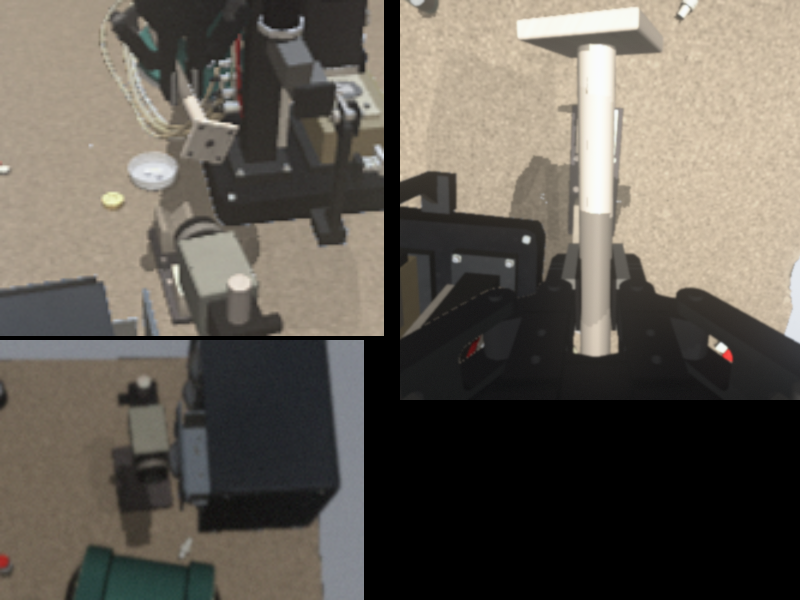

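The shaft is held level in the air, with the flange centre at scene px (318,180). The lens is ahead and the path to it is clear.

move_arm([
  [[0,23,0],0,-1],
  [[10,22,-1],0,-1],
  [[20,0,0],0,-1],
  [[20,0,0],0,-1],
  [[8,0,0],0,-1],
])

```text
time: 8.23
eef_pos: [0.5353, -0.1803, 0.2316]
orientation: [[0.995, 0.097, -0.001], [0.097, -0.995, 0.001], [-0.001, -0.001, -1.0]]
contact_force: [0.0, 0.6, -1.6]
grip_width: 0.0118
grip_force: 58.7
```

```bash
python3 - <<'E'
from h import *
o,d=ray('scene',(317.9,179.6));print('flange before',o+d*(.5657-o[0])/d[0])
s=readout.observe();R=np.array(s['orientation']);p=np.array(s['eef_pos']);print(p,s['contact_force'])
print('todo mm', R.T@(np.array([.5365,-.1802,.2324])-p)*1e3)
sc=capture('scene');t=capture('top');w=capture('wrist')
o=np.zeros((560,800,3),np.uint8);o[:560,:400]=cv2.resize(sc[170:282,275:355],None,fx=5,fy=5,interpolation=2);o[:280,400:]=cv2.resize(t[95:165,280:380],None,fx=4,fy=4,interpolation=2);o[280:,400:]=w[:280,120:520]
cv2.imwrite('pics/w6.png',o[...,::-1])
print(proj('scene',(.6313,-.1709,.25)),proj('scene',(.691,-.165,.27)))
E
```

```text
flange before [ 0.5657 -0.1297  0.2446]
[ 0.5353 -0.1803  0.2316] [ 0.0354  0.6309 -1.5788]
todo mm [ 1.2487 -0.0108 -0.7768]
[303.38   198.9877] [311.7113 210.4902]
```

View pics/w6.png

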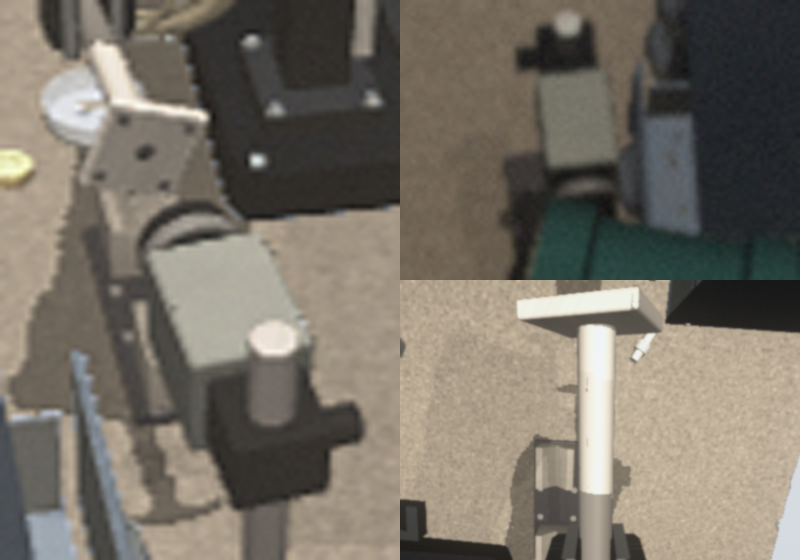

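The flange centre is at scene px (304,200), against a predicted (303,199), and the lens rim top matches its prediction at about (312,210). One more check is the tilt, from where the rod meets the flange in the wrist view (about (317,45)).

```bash
python3 - <<'E'
from h import *
c=get_calibration('wrist');T=np.linalg.inv(np.array(c['tool_from_camera']))
def pr(p):
    q=T[:3,:3]@p+T[:3,3]; return c['fx']*q[0]/q[2]+c['cx'],c['fy']*q[1]/q[2]+c['cy']
print('seated pred', pr(np.array([.0896,0,.0348-.0456])))
for a in(-3,-2,-1,0,1,2):
    t=np.radians(a); x0=-.0005; P=np.array([x0+.09*np.cos(t)-.007*np.sin(t),0,-.0176-.09*np.sin(t)-.007*np.cos(t)]); print(a,pr(P))
w=cv2.cvtColor(capture('wrist'),cv2.COLOR_RGB2GRAY).astype(int)
print('col',w[25:65,312:322].mean(1).round().astype(int))
for r in(60,100,150,200): 
    row=w[r,290:345]; print(r,290+np.argmax(np.diff(row)),290+np.argmin(np.diff(row)))
E
```

```text
seated pred (np.float64(311.53910347027073), np.float64(54.139279384853836))
-3 (np.float64(311.22494020734877), np.float64(49.189595170140194))
-2 (np.float64(311.1660918916777), np.float64(48.502605726984115))
-1 (np.float64(311.1059268486702), np.float64(47.88680765216358))
0 (np.float64(311.0444237030423), np.float64(47.34552485851199))
1 (np.float64(310.98156150994765), np.float64(46.88221167812654))
2 (np.float64(310.91731984869233), np.float64(46.500455614905036))
col [241 241 241 240 237 229 211 174 129  94  81  80  81  82  82  82  83  87
 113 150 172 179 184 205 230 240 242 243 243 243 243 243 243 243 243 243
 243 243 243 243]
60 298 296
100 307 296
150 299 295
200 299 292
```

```bash
python3 - <<'E'
from h import *
from scipy.optimize import least_squares
c=get_calibration('wrist');T=np.linalg.inv(np.array(c['tool_from_camera']))
def fit(im,zt,r0,r1):
    w=np.mean(im.astype(float),2) ; D=[]
    for r in range(r0,r1,4):
        row=cv2.GaussianBlur(w[r:r+1],(3,1),0)[0] ; mid=313
        def edge(side):
            seg=row[mid-28:mid-8] if side<0 else row[mid+10:mid+30]
            d=np.abs(np.diff(seg)); i=np.argmax(d); sl=slice(max(i-2,0),i+3)
            return (mid-28 if side<0 else mid+10)+.5+(np.arange(len(d))[sl]*d[sl]).sum()/d[sl].sum()
        D.append((r,edge(-1),edge(1)))
    D=np.array(D); 
    def model(p):
        # axis height h + slope: tangent rays of cylinder
        out=[]
        for r,_,_ in D:
            v=(r-c['cy'])/c['fy']; Ti=np.linalg.inv(T); o=Ti[:3,3]; d=Ti[:3,:3]@np.array([0,v,1.])
            # x-z plane intersect with axis line z=-h-p1*x
            k=(-p[0]-p[1]*o[0]-o[2])/(d[2]+p[1]*d[0]); out.append(c['fx']*.014/k)
        return np.array(out)
    f=least_squares(lambda p:model(p)-(D[:,2]-D[:,1]),[zt,0],loss='soft_l1'); print('h',f.x[0],'tilt deg up',np.degrees(np.arctan(f.x[1])),'rms',np.sqrt(np.mean((model(f.x)-(D[:,2]-D[:,1]))**2)),len(D))
fit(capture('wrist'),.0176,58,200)
w4=cv2.imread('pics/w4.png')[:400,400:]; pad=np.zeros((400,640,3),np.uint8);pad[:,120:520]=w4; fit(pad,.004,64,195)
w5=cv2.imread('pics/w5.png')[:400,400:]; pad=np.zeros((400,640,3),np.uint8);pad[:,120:520]=w5; fit(pad,.0176,56,200)
E
```

```text
h 0.03923698897584948 tilt deg up -30.415329723378978 rms 2.4840087357786733 36
h 0.022766477995322908 tilt deg up -20.523404275314455 rms 1.6653629181904268 33
h 0.02958790376481078 tilt deg up -20.74024257662052 rms 4.793220070185003 36
```

```bash
python3 - <<'E'
from h import *
a=capture('wrist').astype(int)
b=np.zeros((400,640,3),int);b[:,120:520]=cv2.imread('pics/w4.png')[:400,400:,::-1]
for n,im in(('now',a),('seated',b)):
    for r in(70,110,150,190): print(n,r,im[r,288:342,2].tolist())
c=get_calibration('wrist');print(c['fx'],c['cx'],c['cy'])
E
```

```text
now 70 [150, 149, 150, 150, 149, 148, 146, 140, 129, 117, 121, 141, 161, 175, 184, 193, 201, 211, 219, 223, 226, 229, 233, 234, 237, 239, 241, 243, 245, 246, 247, 247, 247, 246, 245, 243, 240, 237, 233, 229, 225, 220, 210, 199, 185, 171, 156, 147, 151, 156, 157, 159, 158, 158]
now 110 [103, 103, 103, 103, 105, 106, 106, 106, 106, 107, 115, 133, 153, 168, 178, 186, 194, 202, 208, 215, 220, 222, 224, 227, 229, 231, 233, 236, 238, 241, 243, 243, 242, 239, 236, 232, 228, 224, 220, 215, 208, 200, 189, 178, 165, 154, 148, 151, 152, 152, 152, 153, 154, 153]
now 150 [149, 147, 145, 144, 144, 140, 128, 111, 99, 99, 109, 127, 149, 167, 178, 186, 191, 181, 167, 178, 208, 222, 225, 228, 230, 232, 235, 237, 240, 242, 244, 243, 241, 237, 235, 230, 226, 221, 218, 212, 204, 195, 183, 170, 158, 147, 142, 147, 152, 153, 156, 160, 161, 158]
now 190 [162, 161, 160, 151, 132, 104, 85, 83, 82, 86, 99, 120, 141, 161, 176, 187, 195, 203, 211, 217, 221, 224, 227, 229, 231, 234, 237, 240, 242, 243, 244, 242, 240, 237, 232, 229, 224, 220, 215, 207, 199, 187, 174, 159, 138, 115, 105, 105, 106, 105, 105, 104, 10
[... 471 characters left out ...]
 159, 170, 193, 204, 204, 204, 204, 204, 204, 204, 204, 203, 203, 204, 207, 218]
seated 150 [186, 188, 188, 189, 186, 173, 152, 143, 156, 171, 182, 191, 200, 208, 213, 220, 223, 226, 229, 233, 236, 239, 241, 243, 243, 241, 238, 235, 232, 228, 225, 220, 218, 214, 206, 195, 180, 164, 161, 176, 193, 201, 203, 203, 203, 204, 205, 204, 203, 200, 192, 189, 204, 222]
seated 190 [187, 186, 187, 187, 187, 183, 169, 147, 144, 160, 176, 187, 197, 206, 213, 219, 223, 226, 229, 233, 236, 240, 242, 243, 244, 242, 239, 236, 231, 226, 222, 217, 210, 201, 191, 179, 165, 153, 156, 176, 187, 192, 194, 196, 196, 196, 195, 195, 193, 192, 194, 200, 216, 226]
322.8703959571958 315.32737642587114 203.55964272642245
```

move_arm([
  [[1,0,-2],0,-1],
  [[0,0,0],0,-1],
  [[0,0,0],0,-1],
  [[0,0,0],0,-1],
  [[0,0,0],0,-1],
])

```text
time: 8.95
eef_pos: [0.5346, -0.1807, 0.2348]
orientation: [[0.995, 0.097, 0.0], [0.097, -0.995, -0.0], [0.0, 0.0, -1.0]]
contact_force: [0.4, 0.4, -1.0]
grip_width: 0.0118
grip_force: 58.7
```

```bash
python3 - <<'E'
from h import *
s=readout.observe();print(s['eef_pos'],s['joint_vel'],s['grip_force'],s['time']); print(ctrl.close_job())
E
```

```text
[ 0.5346 -0.1807  0.2348] [ 0.0361  0.0935 -0.0274 -0.0246 -0.0285 -0.0924  0.0207] 58.66949915885925 8.95
the job is handed in; nothing more can be done
None
```

I laid the shaft in both vee grooves and let it go, then gripped it by its middle, and handed the job in at about 9 s with the flange face about 60 mm from the lens by my measurements. No verdict came back, and my image check of the final tilt was too noisy to confirm it is level.

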